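# Zero the dial gauge and lock it against the stop

### The arm

A 6-joint arm with a two-finger parallel gripper is mounted at the origin on the work surface. World frame = base frame: x ahead of the robot, y to its left, z up, the work surface at z = 0. Lengths are in m, angles in degrees, forces in N, time in s.
With the tool pointing down it reaches from about 0.4 to 0.825 m from the base axis. Payload 7 kg.
Tool frame: the origin (TCP) lies between the finger pads; the fingertips stand ctrl.nose_length ahead of it and the grasp point (between the pads) lies 2 mm behind it (ctrl.nose_length is the distance from the TCP to the fingertips, in m); z points along the fingers, y is the line along which they close (so a half turn about z gives the same grasp; the last joint's range is limited). The gripper opens to 88 mm and grips with 3 to 60 N. Pads are 19 mm wide; open, the fingers measure 130 mm over their backs; the gripper's body (78 mm by 193 mm) begins 47 mm behind the grasp point.
Start: joints at [80.793, 20.546, 0.682, 0, -70.136, -16.507], TCP at [0.293, 0.608, 0.244] pointing down, gripper open.
Joint ranges: [-176.03, 176.03], [-82.01, 121.73], [-58.28, 71.71], [-173.87, 95.51], [-174.79, -0.11], [-173.66, 173.66]. Speed limits (degrees/s): [136.94, 136.94, 172.46, 180, 180, 180].

### API

Orientations are given as [roll, pitch, yaw] about the fixed x, y, z axes, in that order (R = Rz(yaw) Ry(pitch) Rx(roll)).
In Python, from plant import ctrl gives the robot as it stands.
- The arm moves only by the tool apply_moves, never from a script. Its argument "commands" is a list of rows, each a list of 3 entries, a list of its own where there are three numbers: the shift along the world's x, y, z in cm, then the turn about the world's z in rad, then the closure, from 0 (fully open) to 1 (shut). In form: [[[x, y, z], turn, jaw], ...]. A call has 1 to 20 rows; each row is the pose to reach, as a shift and turn from the pose commanded when the call began; what a row does not reach only later rows make up. A row lasts 1/12 s, in which the tool goes at most 41.7 mm and 7.16 degrees, less where a joint would pass 70% of its speed; a pose out of reach is approached as far as the arm can. A call with a gripper value outside its range is refused whole. The fingers move at their own pace and stop on an object; the grip force is fixed at half the most. Time passes only in rows, so rows that repeat a pose let the fingers close. It gives the time, the measured TCP pose, the force, the opening and the grip force at its end, in the units of the state.
- ctrl.get_obs(): the state, without advancing time (a new reading comes with each control period).
- ctrl.snapshot(name): name is "scene" or "top"; returns a dict with "img" (480x640x3 uint8, red, green, blue), "fx", "fy", "cx", "cy" (pixels), "T" (4x4, takes a point from camera to world coordinates). Camera axes: x right, y up, looking along -z (the intrinsics and any distortion apply to the point x, -y, -z); pixel columns grow to the right and rows downward; lengths in m; the calibration is good to about 2 mm. A picture is of the moment at which its call begins. There is no depth.
- ctrl.close_job(): hands the job in; it is judged then, once.
Trained networks look in a picture, given as the dict that the camera call returned (one of the last four; its "shot" number tells which), for a name from the list of things; names that differ only in an ending like _2 or _b are one class to them, and where a whole thing is asked for, a point or a joint stands for the part that bears it (a point fixed in the world has none). Each returns a list of dicts, best first, with "score" (0 to 1); they miss things now and then, are a little off and sometimes report something else, mostly with a low value. They report only what shows in the picture. A call takes as long as a camera call. They do not tell look-alikes from the thing itself.
- ctrl.search_frame(picture, target): "at" ([column, row] in pixels, amid what is visible of it).
- ctrl.spot_point(picture, target): "at" ([column, row] in pixels: a listed point, or the origin of a listed thing).
The state is a dict: "clock": time; "joint_pos": joint angles; "qvel": joint speeds; "tau": joint torques, N m; "tool_pos": TCP position; "orientation": TCP orientation; "force": force on the tool from outside, world axes, zero at the start; "moment": the same for the moment, N m; "opening": finger opening in m; "gripper_force": force on a finger pad.
Only numpy, scipy, OpenCV 4.12 (cv2) and the standard library are available. Lean on these libraries where they do the work, as an engineer would, in place of code of your own. Each camera call takes 0.05 s, during which the arm holds its last target. There are 200 camera calls.

### The job

Turn the dial gauge's bezel back until its pointer reads zero at the wide mark. Then brace the loose gauge against the fixed stop batten, nose to the steel face, gently press its plunger fully in and hold it there for about a second to lock the setting. Leave the gauge lying flat with its nose at the stop, the pointer still on zero and the plunger sprung back out, and do not disturb the other things on the shelf.

Things in the scene. Friction and masses are not known exactly. Their poses are not given: they have to be found in the camera images.
- gauge: Loose 0.6 kg dial gauge: aluminium block 116 (x) x 100 (y) x 42 mm high, white dial and black bezel knob on top (78 mm high in all). Origin: centre of the underside. +x points to its nose (plain end, goes to the stop) and the dial's wide black zero mark; the plunger sticks out at -x; z up. Its nose starts 25 to 46 mm from the stop, within 0.15 rad of square; slides when pushed with about 4 to 8 N.
- gauge_nose (a point): Centre of the gauge's nose face, 58 mm along +x from its origin, 24 mm above its underside; axes as the gauge.
- bezel (a joint): Bezel angle in rad, counter-clockwise from above positive, ends at -2.9 and 2.9; 0 = pointer on the wide zero mark, along the gauge's +x. Starts at 1.5 to 2.75: turn it back clockwise, more than one grasp on most arms. Friction about 0.07 N m; stays where left. Either end of the bar grips alike, but only the tapered end is the pointer.
- bezel_grip (a point): Middle of the knob's bar, on the bezel's axis (over the gauge's origin), 64 mm above the underside. The bezel is a steel disc 72 mm across, its top 50 mm above the underside, with an upright black bar on it 60 mm long, 16 mm wide, 28 mm tall (from 50 to 78 mm). x runs along the bar to the pointer, z up; pinch the bar across its y.
- pointer_tip (a point): Tip of the pointer, 44 mm from the bezel's axis at the tapered end of the bar (which also carries a white line along its top), 49.5 mm above the underside.
- plunger (a joint): Plunger travel in m: 0 = out, 0.008 = fully in. Spring: it starts to move at 9 N and takes 13 N fully in; this is more than slides the gauge, so it goes in only when the gauge is backed by the stop. Springs back out when released.
- plunger_face (a point): Centre of the outer face of the plunger's black cap, 30 mm across, 24 mm above the underside, 18 mm (when out) beyond the end face opposite the nose. x as the gauge's x: press along +x.
- stop: Fixed stop batten, 40 (x) x 170 (y) x 36 mm high, wood with a steel facing on its -x side, screwed to the shelf. Origin: centre of the underside; x points away from the gauge, z up.
- stop_face (a point): Centre of the stop's steel face, 20 mm along -x from the stop's origin, 24 mm above the shelf; axes as the stop. The nose of the gauge goes flat against this face.
- plier: Bystander: steel master link plier, 180 mm long, 65 mm wide, 15 mm high, lying to the left (+y of the stop) of the gauge. Origin: middle of its underside, jaws to +x.
- pick_block: Bystander: wooden block 50 x 100 x 36 mm with four upright steel picks, 122 mm high in all, to the right (-y of the stop) of the gauge. Origin: centre of the underside.
- scrubber_box: Bystander: black plastic drivetrain scrubber box 89 x 174 x 80 mm high, beyond the stop. Origin: centre of the underside.
- wipes_dispenser: Bystander: grey push dispenser of wipes, 114 mm across, 164 mm high, left of the plier. Origin: centre of the underside.
- lube_bottle: Bystander: white bottle, 48 mm across, 130 mm high, beyond and right of the stop. Origin: centre of the underside.
- cassette: Bystander: stepped steel sprocket cassette, 126 mm across, 28 mm high, lying flat beyond and left of the stop. Origin: centre of the underside.
- brush: Bystander: hand brush 190 mm long, lying right of the gauge and nearer the robot. Origin: underside, about its middle.
Things that resemble listed ones, but are neither listed nor needed, are in the scene too. What is shaped like the gauge but purple is not meant. Several things look just like the stop: the one meant starts farthest to the robot's left.

How it is judged:
By the outcome, as a careful person would: the job done as asked, in the order asked, and still so for the second after the job is handed in, with the robot touching nothing.
It also fails if it takes over 72 s, if anything falls off the work surface, if the arm or the gripper's body presses on something with over 40 N, if the wrist force passes 120 N, or if a joint passes its speed limit or range.

## Working session

There is one attempt and no reset: what is moved stays moved. The work goes in short steps, Python scripts to look and compute and a tool call to move; the robot and the scene stay as the last step left them, time stands still between calls to the robot, and variables do not carry over. Pictures are saved under pics/ and viewed, at most 10 in all, crops included, and the job is handed in when it is done.

Besides the shell and the picture viewer there is one more tool, called after ">>>" by a JSON object that holds its "api" and its "payload", one argument or row to a line. apply_moves: Moves the arm, as the interface text tells. Its arguments: {"type":"object","properties":{"commands":{"type":"array"}},"required":["commands"]}

```bash
mkdir -p pics; ls
cat > h.py <<'E'
import numpy as np, cv2
from plant import ctrl
def ray(p,uv):
    u,v=uv; d=np.array([(u-p['cx'])/p['fx'],-(v-p['cy'])/p['fy'],-1.]); T=np.array(p['T'])
    return T[:3,3],T[:3,:3]@d
def atz(p,uv,z):
    o,d=ray(p,uv); return o+d*(z-o[2])/d[2]
def proj(p,X):
    T=np.array(p['T']); c=T[:3,:3].T@(np.array(X)-T[:3,3]); return [p['cx']+p['fx']*c[0]/-c[2],p['cy']-p['fy']*c[1]/-c[2]]
E
python3 - <<'E'
from h import *
print(ctrl.nose_length, ctrl.get_obs())
Z=dict(gauge=0,gauge_nose=.024,bezel_grip=.064,pointer_tip=.0495,plunger_face=.024,stop=0,stop_face=.024,pick_block=0,plier=0,brush=0)
for n in("top","scene"):
    p=ctrl.snapshot(n); cv2.imwrite(f"pics/{n}0.png",p['img'][:,:,::-1])
    print(n,[k for k in p],np.round(p['T'],3).tolist(),p['fx'])
    for t,z in Z.items():
        for r in ctrl.spot_point(p,t)[:5]: print(t,round(r['score'],2),np.round(r['at'],1),np.round(atz(p,r['at'],z),4))
E
```

```text
pics
0.017 {'clock': 0.0, 'joint_pos': array([ 8.07929075e+01,  2.05884830e+01,  6.32487691e-01, -2.13631578e-02,
       -7.01361515e+01, -1.65069681e+01]), 'qvel': array([ 0.02109022, -0.07881221, -0.01992604, -0.06884598, -0.06283554,
       -0.05396195]), 'tau': array([-1.01523074e-03, -5.82722890e+01,  2.93060213e+01,  6.99709520e+00,
        6.92052490e-03, -1.62214396e-04]), 'tool_pos': array([0.29268019, 0.6077125 , 0.24264231]), 'orientation': array([ 1.79905944e+02, -6.92940504e-03, -2.57213300e+01]), 'force': array([ 0.29847737, -1.17132133,  0.46385765]), 'moment': array([ 0.00852948,  0.00469191, -0.02384683]), 'gripper_force': 0.0, 'opening': 0.08759428528538821}
top ['img', 'fx', 'fy', 'cx', 'cy', 'T', 'shot'] [[0.025, 0.987, -0.157, 0.348], [-1.0, 0.024, -0.005, 0.001], [-0.002, 0.157, 0.988, 1.554], [0.0, 0.0, 0.0, 1.0]] 540.6782876922147
gauge 0.94 [390.3 321.5] [ 0.3552 -0.1951  0.    ]
gauge 0.91 [321.6 319.7] [3.554e-01 1.000e-04 0.000e+00]
gauge 0.75 [345.2 261.8] [ 0.5224 -0.064   0.    ]
gauge_nose 0.91 [400.6 339. ] [ 0.3077 -0.2209  0.024 ]
gauge_nose 0.69 [3
[... 2160 characters left out ...]
0.024 ]
plunger_face 0.51 [317.7 192.5] [ 0.3009 -0.0538  0.024 ]
plunger_face 0.5 [302.7 226.7] [ 0.4487 -0.0614  0.024 ]
stop 0.87 [166.9 216.6] [ 0.4674 -0.4627  0.    ]
stop 0.82 [135.1 273.3] [ 0.6804 -0.4479  0.    ]
stop 0.7 [270.6 281.6] [ 0.6324 -0.0987  0.    ]
stop_face 0.94 [136.8 259. ] [ 0.6523 -0.45    0.024 ]
stop_face 0.83 [274.3 271.4] [ 0.6171 -0.0914  0.024 ]
stop_face 0.76 [169.  206.7] [ 0.4501 -0.4577  0.024 ]
stop_face 0.61 [242.7 314. ] [ 0.7548 -0.1257  0.024 ]
stop_face 0.16 [213.4 244.2] [ 0.5617 -0.2762  0.024 ]
pick_block 0.79 [215.  243.4] [ 0.5379 -0.2861  0.    ]
plier 0.83 [355.1 270. ] [0.5501 0.1025 0.    ]
brush 0.6 [219.3 204.3] [ 0.386  -0.3337  0.    ]
```

View pics/top0.png

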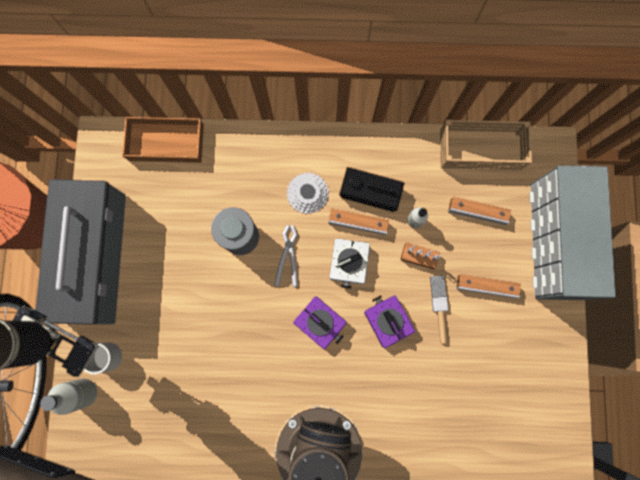

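Run:
```python
import cv2
a=cv2.imread('pics/top0.png')[195:355,290:430]; b=cv2.imread('pics/scene0.png')[160:310,220:360]
a=cv2.resize(a,(400,457),interpolation=cv2.INTER_CUBIC);b=cv2.resize(b,(400,457),interpolation=cv2.INTER_CUBIC)
cv2.imwrite('pics/crop0.png',cv2.hconcat([a,b]))
```

```text
(no output)
```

View pics/crop0.png

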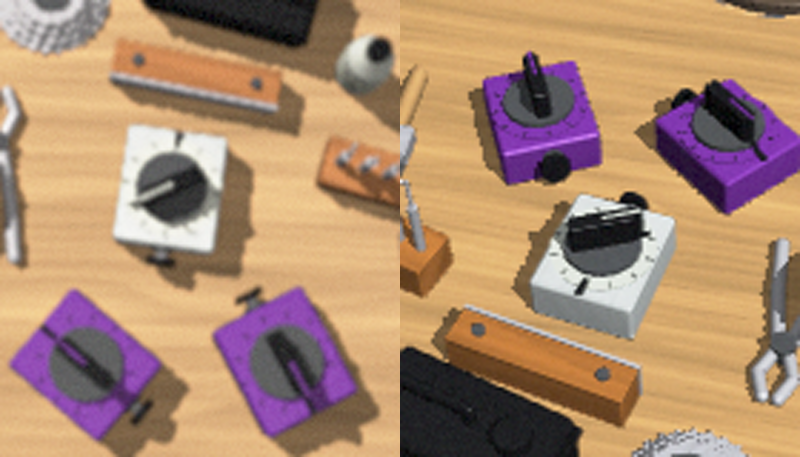

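The white gauge is at top pixel (350,261), with its pointer to the left at (332,269) and its wide zero mark facing the stop. The lookalikes for the gauge are the purple ones at (321,320) and (390,321). The stop candidates are (360,222), (480,211) and (488,287). The one farthest left is (360,222), just ahead of the white gauge, and the crop confirms both choices. Next I'll fit precise poses.

```bash
cat >> h.py <<'E'
from scipy.optimize import minimize
def mask(p,c,r=48):
    hsv=cv2.cvtColor(p['img'],cv2.COLOR_RGB2HSV); m=((hsv[...,1]<60)&(hsv[...,2]>95)).astype(np.uint8)
    w=np.zeros_like(m); cv2.circle(w,tuple(int(round(a)) for a in c),r,1,-1); m&=w
    n,l,s,ce=cv2.connectedComponentsWithStats(m); k=1+np.argmax(s[1:,4]); q=(l==k).astype(np.uint8)
    out=np.zeros_like(m); cv2.fillConvexPoly(out,cv2.convexHull(cv2.findNonZero(q)),1); return out
def fitgauge(ps,x0):
    ms=[mask(p,proj(p,[x0[0],x0[1],.03])) for p in ps]; S=8
    B=np.array([[a,b,c] for a in(-.058,.058) for b in(-.05,.05) for c in(0.0,.042)])
    def cost(x,full=False):
        c,s=np.cos(x[2]),np.sin(x[2]); R=np.array([[c,-s,0],[s,c,0],[0,0,1]]); t=0;o=[]
        for p,m in zip(ps,ms):
            h=cv2.convexHull(np.array([proj(p,R@b+[x[0],x[1],0]) for b in B],np.float32)).reshape(-1,2)
            u0,v0=h.min(0).astype(int)-15;u1,v1=h.max(0).astype(int)+15
            im=np.zeros(((v1-v0)*S,(u1-u0)*S),np.uint8); cv2.fillConvexPoly(im,np.int32((h-[u0,v0]+.5)*S),1)
            im=cv2.resize(im.astype(np.float32),(u1-u0,v1-v0),interpolation=cv2.INTER_AREA)
            e=np.abs(im-m[v0:v1,u0:u1]).sum()/im.sum();o.append(e);t+=e
        return o if full else t
    r=minimize(cost,x0,method='Nelder-Mead',options=dict(initial_simplex=np.array(x0)+np.array([[0,0,0],[.01,0,0],[0,.01,0],[0,0,.1]]),xatol=1e-4,fatol=1e-5))
    return r.x,cost(r.x,True)
def best(p,t,near,z,rad=.09):
    c=[(r['score'],atz(p,r['at'],z),r['at']) for r in ctrl.spot_point(p,t)]
    c=[k for k in c if np.hypot(*(k[1][:2]-near[:2]))<rad]; return c[0] if c else None
E
python3 - <<'E'
from h import *
ps=[ctrl.snapshot(n) for n in("top","scene")]
for q in([ps[0]],[ps[1]],ps):
    x,e=fitgauge(q,[.52,-.072,-.15]); print('gauge',np.round(x,4),np.round(e,3))
# pairs: stop steel edge, top strip in each camera
for p,n in zip(ps,("top","scene")):
    hsv=cv2.cvtColor(p['img'],cv2.COLOR_RGB2HSV)
    m=((hsv[...,1]<70)&(hsv[...,2]>100)); ys,xs=np.nonzero(m)
    W=np.array([atz(p,(u,v),.036) for u,v in zip(xs,ys)])
    k=(np.abs(W[:,0]-.62)<.04)&(np.abs(W[:,1]+.095)<.1); w=W[k][:,:2]
    vx,vy,x0,y0=cv2.fitLine(np.float32(w),cv2.DIST_HUBER,0,.001,.001).ravel(); d=np.array([vx,vy])*np.sign(vy)
    s=(w-[x0,y0])@d; r=(w-[x0,y0])@[-d[1],d[0]]; s=s[abs(r)<.006]
    print(n,len(s),'normal yaw',np.arctan2(-d[0],d[1]),'mid',np.array([x0,y0])+d*(s.min()+s.max())/2,'len',np.ptp(s),'rstd',r.std())
    for t,z in(("pointer_tip",.0495),("bezel_grip",.064),("stop_face",.024)):
        b=best(p,t,np.array([.62,-.09] if t=="stop_face" else [.52,-.07]),z); print(t,b)
E
```

```text
gauge [ 0.5216 -0.0738 -0.1133] [0.079]
gauge [ 0.5223 -0.0734 -0.1111] [0.038]
gauge [ 0.5224 -0.0737 -0.1096] [0.08  0.038]
top 167 normal yaw -0.16478546 mid [ 0.61921893 -0.09547806] len 0.1708844383713835 rstd 0.016343164308213323
pointer_tip (0.66, array([ 0.50118266, -0.03181016,  0.0495    ]), [334.3, 267.1])
bezel_grip (0.67, array([ 0.5280653 , -0.08639146,  0.064     ]), [354.3, 257.4])
stop_face (0.78, array([ 0.62361208, -0.09397389,  0.024     ]), [356.6, 226.1])
scene 138 normal yaw 0.08656355 mid [ 0.6006229  -0.09814671] len 0.15550200127216143 rstd 0.01660110092617672
pointer_tip (0.68, array([ 0.4965621 , -0.04174378,  0.0495    ]), [305.0, 233.5])
bezel_grip (0.98, array([ 0.52242347, -0.08282923,  0.064     ]), [286.8, 234.2])
stop_face (0.69, array([ 0.62486106, -0.09392763,  0.024     ]), [272.4, 273.6])
```

Run:
```python
from h import *
for n in("top","scene"):
    p=ctrl.snapshot(n); hsv=cv2.cvtColor(p['img'],cv2.COLOR_RGB2HSV)
    m=((hsv[...,1]<80)&(hsv[...,2]>90)); ys,xs=np.nonzero(m)
    W=np.array([atz(p,(u,v),.036) for u,v in zip(xs,ys)])[:,:2]
    for it in range(3):
        if it==0: c=np.array([.62,-.094]);a=-.17;tol=.02
        nx=np.array([np.cos(a),np.sin(a)]);ny=np.array([-nx[1],nx[0]])
        r=(W-c)@nx;s=(W-c)@ny;k=(abs(r)<tol)&(abs(s)<.09);w=W[k]
        vx,vy,x0,y0=cv2.fitLine(np.float32(w),cv2.DIST_HUBER,0,.001,.001).ravel();d=np.array([vx,vy])*np.sign(vy)
        a=np.arctan2(-d[0],d[1]);c=np.array([x0,y0]);tol=.008
    s=(w-c)@d;print(n,k.sum(),'yaw',a,'mid',c+d*(s.min()+s.max())/2,'len',np.ptp(s),'std',((w-c)@[d[1],-d[0]]).std())
    # bar: darkest pixels near the axis at z~.07
    g=p['img'].max(2);ys,xs=np.nonzero(g<60 )
    W=np.array([atz(p,(u,v),.07) for u,v in zip(xs,ys)])[:,:2]
    w=W[np.hypot(*(W-[.522,-.0737]).T)<.034]
    vx,vy,x0,y0=cv2.fitLine(np.float32(w),cv2.DIST_L2,0,.001,.001).ravel();print('bar',len(w),np.degrees(np.arctan2(vy,vx)),x0,y0)
```

```text
top 242 yaw -0.18084222 mid [ 0.61849865 -0.0953005 ] len 0.17197954478902006 std 0.0034150473162765727
bar 201 -49.987858 0.5115572 -0.080452174
scene 79 yaw -0.18555194 mid [ 0.62696273 -0.06826134] len 0.1276156398785226 std 0.0018885949912989307
bar 231 -64.75235 0.5293151 -0.070317075
```

>>> {"api": "apply_moves", "payload": {
  "commands": [
    [[1.27,-3.78,0],-0.05,0],
    [[2.54,-7.56,0],-0.1,0],
    [[3.8,-11.3,0],-0.15,0],
    [[5.1,-15.1,0],-0.2,0],
    [[6.4,-18.9,0],-0.25,0],
    [[7.6,-22.7,0],-0.3,0],
    [[8.9,-26.5,0],-0.35,0],
    [[10.2,-30.3,0],-0.4,0],
    [[11.4,-34.1,0],-0.45,0],
    [[12.7,-37.9,0],-0.5,0],
    [[14,-41.7,0],-0.55,0],
    [[15.3,-45.5,0],-0.6,0],
    [[16.5,-49.2,0],-0.6,0],
    [[17.8,-53,0],-0.6,0],
    [[19.1,-56.8,-2],-0.6,0],
    [[20.4,-60.6,-3],-0.6,0],
    [[21.6,-64.4,-4],-0.6,0],
    [[22.9,-68.2,-6],-0.6,0],
    [[22.9,-68.2,-8],-0.6,0],
    [[22.9,-68.2,-8],-0.6,0]
  ]
}}

```text
clock: 3.27
tool_pos: [0.5198, -0.0764, 0.1595]
orientation: [179.7, 0.2, -60.4]
force: [-1.5, 0.8, -0.8]
opening: 0.0879
gripper_force: 0.0
```

>>> {"api": "apply_moves", "payload": {
  "commands": [
    [[0,0,0],0,0],
    [[0,0,-2],0,0],
    [[0,0,-4],0,0],
    [[0,0,-5],0,0],
    [[0,0,-5],0,0],
    [[0,0,-5],0,0]
  ]
}}

```text
clock: 3.77
tool_pos: [0.5223, -0.0731, 0.1145]
orientation: [-180.0, -0.0, -60.0]
force: [0.5, 0.3, 0.3]
opening: 0.0873
gripper_force: 0.0
```

>>> {"api": "apply_moves", "payload": {
  "commands": [
    [[0,-0.05,-1.5],0,0],
    [[0,-0.05,-3],0,0],
    [[0,-0.05,-4],0,0],
    [[0,-0.05,-4.3],0,0],
    [[0,-0.05,-4.3],0,0],
    [[0,-0.05,-4.3],0,0.5],
    [[0,-0.05,-4.3],0,0.7],
    [[0,-0.05,-4.3],0,0.8],
    [[0,-0.05,-4.3],0,0.9],
    [[0,-0.05,-4.3],0,1],
    [[0,-0.05,-4.3],0,1],
    [[0,-0.05,-4.3],0,1]
  ]
}}

```text
clock: 4.77
tool_pos: [0.5219, -0.0744, 0.0707]
orientation: [-180.0, -0.0, -60.1]
force: [0.1, 0.9, -1.2]
opening: 0.0465
gripper_force: 0.0
```

>>> {"api": "apply_moves", "payload": {
  "commands": [
    [[0,0,0],0,1],
    [[0,0,0],0,1],
    [[0,0,0],0,1],
    [[0,0,0],0,1],
    [[0,0,0],0,1],
    [[0,0,0],0,1],
    [[0,0,0],0,1],
    [[0,0,0],0,1]
  ]
}}

```text
clock: 5.43
tool_pos: [0.5222, -0.0742, 0.0706]
orientation: [-180.0, -0.0, -60.1]
force: [2.1, 1.2, -1.0]
opening: 0.0159
gripper_force: 29.4
```

Run:
```python
from h import *
o=ctrl.get_obs();print({k:np.round(o[k],3) for k in('clock','joint_pos','tool_pos','orientation','force','moment','opening','gripper_force')})
ims=[]
for n in("top","scene"):
    p=ctrl.snapshot(n);u,v=map(int,proj(p,[.52,-.074,.06]));c=p['img'][v-55:v+55,u-55:u+55,::-1];ims.append(cv2.resize(c,(400,400),interpolation=cv2.INTER_CUBIC))
cv2.imwrite('pics/g1.png',cv2.hconcat(ims))
```

```text
{'clock': np.float64(5.433), 'joint_pos': array([ 1.3233e+01,  1.7206e+01, -3.0300e+01, -3.0000e-03, -4.2460e+01,
        1.6683e+01]), 'tool_pos': array([ 0.522, -0.074,  0.071]), 'orientation': array([-1.79967e+02, -8.00000e-03, -6.00860e+01]), 'force': array([ 2.068,  1.191, -1.011]), 'moment': array([ 0.486, -0.636, -0.021]), 'opening': np.float64(0.016), 'gripper_force': np.float64(29.385)}
```

View pics/g1.png

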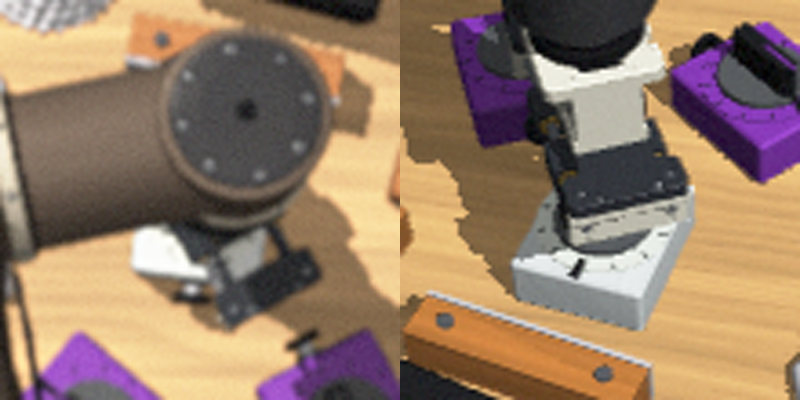

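The bar is gripped at a 16 mm opening. In the scene crop the gauge hasn't moved. Now turning clockwise.

>>> {"api": "apply_moves", "payload": {
  "commands": [
    [[0,0,0],-0.1,1],
    [[0,0,0],-0.2,1],
    [[0,0,0],-0.3,1],
    [[0,0,0],-0.4,1],
    [[0,0,0],-0.5,1],
    [[0,0,0],-0.6,1],
    [[0,0,0],-0.7,1],
    [[0,0,0],-0.8,1],
    [[0,0,0],-0.9,1],
    [[0,0,0],-1.0,1],
    [[0,0,0],-1.1,1],
    [[0,0,0],-1.2,1],
    [[0,0,0],-1.3,1],
    [[0,0,0],-1.4,1],
    [[0,0,0],-1.5,1],
    [[0,0,0],-1.6,1],
    [[0,0,0],-1.7,1],
    [[0,0,0],-1.8,1],
    [[0,0,0],-1.9,1],
    [[0,0,0],-2.0,1]
  ]
}}

```text
clock: 7.2
tool_pos: [0.5217, -0.0748, 0.0706]
orientation: [-180.0, -0.0, -175.0]
force: [0.9, -2.0, -1.0]
opening: 0.0159
gripper_force: 29.7
```

>>> {"api": "apply_moves", "payload": {
  "commands": [
    [[0,0,0],-0.1,1],
    [[0,0,0],-0.2,1],
    [[0,0,0],-0.2,1],
    [[0,0,0],-0.2,1],
    [[0,0,0],-0.2,1]
  ]
}}

```text
clock: 7.62
tool_pos: [0.5216, -0.0747, 0.0706]
orientation: [-180.0, -0.0, 174.0]
force: [0.1, -3.1, 1.4]
opening: 0.0156
gripper_force: 29.7
```

Run:
```python
from h import *
o=ctrl.get_obs();print({k:np.round(o[k],3) for k in('clock','joint_pos','tool_pos','orientation','force','moment','opening','gripper_force')})
p=ctrl.snapshot("scene");print(fitgauge([p],[.522,-.0737,-.11]))
u,v=map(int,proj(p,[.52,-.074,.06]));c=p['img'][v-55:v+55,u-55:u+55,::-1];cv2.imwrite('pics/g2.png',cv2.resize(c,(500,500),interpolation=cv2.INTER_CUBIC))
```

```text
{'clock': np.float64(7.617), 'joint_pos': array([ 1.32030e+01,  1.71970e+01, -3.03290e+01,  2.40000e-02,
       -4.25080e+01, -1.09184e+02]), 'tool_pos': array([ 0.522, -0.075,  0.071]), 'orientation': array([-1.79973e+02, -2.80000e-02,  1.74037e+02]), 'force': array([ 0.081, -3.105,  1.404]), 'moment': array([-1.264, -0.331, -0.079]), 'opening': np.float64(0.016), 'gripper_force': np.float64(29.719)}
(array([ 0.51822776, -0.07392598, -0.14859468]), [np.float32(0.19728523)])
```

View pics/g2.png

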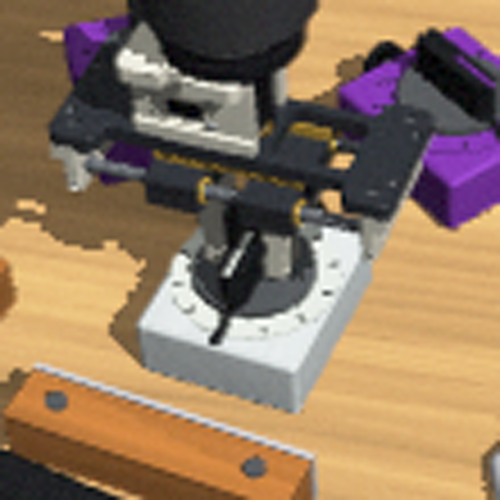

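Pointer now covers the wide mark. Next: release, retreat to the left rear and measure.

>>> {"api": "apply_moves", "payload": {
  "commands": [
    [[0,0,0],0,0.7],
    [[0,0,0],0,0.5],
    [[0,0,0],0,0.4],
    [[0,0,0],0,0.4],
    [[0,0,1],0,0.4],
    [[0,0,3],0,0.4],
    [[0,0,6],0,0.4],
    [[0,0,9],0,0.4],
    [[-2,3,10],0,0.4],
    [[-4,6,10],0,0.5],
    [[-6,9,10],0,0.7],
    [[-7,12,10],0,0.9],
    [[-8,16,10],0,1],
    [[-9,20,10],0,1],
    [[-9,20,10],0,1],
    [[-9,20,10],0,1]
  ]
}}

```text
clock: 9.0
tool_pos: [0.4314, 0.1279, 0.1715]
orientation: [179.9, 0.0, 174.1]
force: [0.9, 0.5, -0.8]
opening: 0.0113
gripper_force: 0.0
```

```bash
cat > m.py <<'E'
from h import *
import sys
ims=[];ps=[ctrl.snapshot(n) for n in("top","scene")]
x0=[float(a) for a in sys.argv[2:5]]
for q in([ps[0]],[ps[1]],ps): x,e=fitgauge(q,x0);print(np.round(x,4),np.round(e,3))
for p in ps:
    for t,z in(("pointer_tip",.0495),("bezel_grip",.064),("plunger_face",.024),("gauge_nose",.024)):
        b=best(p,t,x,z)
        if b: print(t,round(b[0],2),np.round(b[1],4),'ang from axis',round(float(np.arctan2(b[1][1]-x[1],b[1][0]-x[0])),3))
    u,v=map(int,proj(p,[x[0]+.02,x[1],.03]));c=p['img'][v-50:v+50,u-50:u+50,::-1];ims.append(cv2.resize(c,(400,400),interpolation=cv2.INTER_CUBIC))
cv2.imwrite(f'pics/{sys.argv[1]}.png',cv2.hconcat(ims))
E
python3 m.py g3 .522 -.0737 -.11
```

```text
[ 0.5193 -0.0742 -0.1405] [0.085]
[ 0.5205 -0.0746 -0.141 ] [0.039]
[ 0.5198 -0.0743 -0.1462] [0.085 0.041]
pointer_tip 0.66 [ 0.5518 -0.083   0.0495] ang from axis -0.266
bezel_grip 0.93 [ 0.5208 -0.0843  0.064 ] ang from axis -1.471
plunger_face 0.54 [ 0.4422 -0.0616  0.024 ] ang from axis 2.98
gauge_nose 0.65 [ 0.5744 -0.0787  0.024 ] ang from axis -0.08
pointer_tip 0.81 [ 0.5624 -0.0802  0.0495] ang from axis -0.139
bezel_grip 0.85 [ 0.5087 -0.0843  0.064 ] ang from axis -2.405
plunger_face 0.44 [ 0.4431 -0.0705  0.024 ] ang from axis 3.093
gauge_nose 0.83 [ 0.5853 -0.0766  0.024 ] ang from axis -0.036
```

View pics/g3.png

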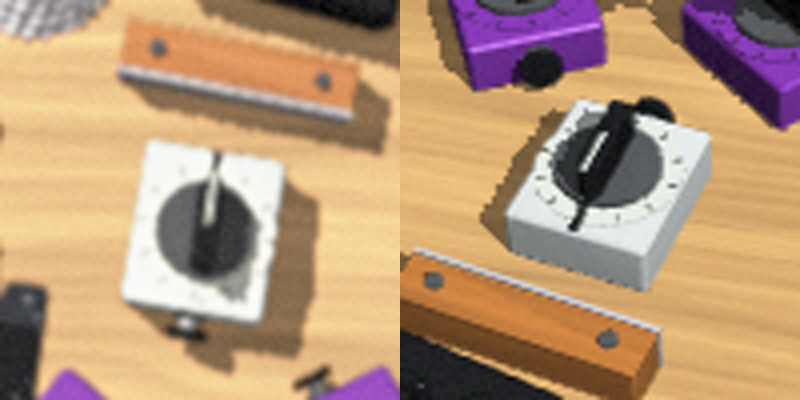

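The bezel is within about 0.04 rad of zero. The gauge itself yawed slightly, to −0.143 against the bar's −0.105. I'll regrip aligned to the gauge axis to trim this off.

>>> {"api": "apply_moves", "payload": {
  "commands": [
    [[1,-4,0],-0.02,0.7],
    [[3,-8,0],-0.04,0.5],
    [[5,-12,0],-0.04,0.5],
    [[7,-16,0],-0.04,0.5],
    [[9,-20,0],-0.04,0.5],
    [[9,-20,-3],-0.04,0.5],
    [[9,-20,-6],-0.04,0.5],
    [[9,-20,-8],-0.04,0.5],
    [[9,-20,-9.5],-0.04,0.5],
    [[9,-20,-10],-0.04,0.5],
    [[9,-20,-10],-0.04,0.5],
    [[9,-20,-10],-0.04,1],
    [[9,-20,-10],-0.04,1],
    [[9,-20,-10],-0.04,1],
    [[9,-20,-10],-0.04,1],
    [[9,-20,-10],-0.04,1],
    [[9,-20,-10],-0.04,1],
    [[9,-20,-10],-0.04,1],
    [[9,-20,-10],-0.04,1],
    [[9,-20,-10],-0.04,1]
  ]
}}

```text
clock: 11.17
tool_pos: [0.5222, -0.0744, 0.0713]
orientation: [180.0, 0.1, 171.6]
force: [-1.6, 0.3, 6.6]
opening: 0.016
gripper_force: 29.8
```

>>> {"api": "apply_moves", "payload": {
  "commands": [
    [[0,0,0],0,1],
    [[0,0,0],0,1],
    [[0,0,0],0,0.8],
    [[0,0,0],0,0.5],
    [[0,0,0],0,0.4],
    [[0,0,0],0,0.4],
    [[0,0,2],0,0.4],
    [[0,0,5],0,0.4],
    [[0,0,8],0,0.4],
    [[-2,3,10],0,0.4],
    [[-4,6,10],0,0.5],
    [[-6,9,10],0,0.7],
    [[-7,12,10],0,0.9],
    [[-8,16,10],0,1],
    [[-9,20,10],0,1],
    [[-9,20,10],0,1],
    [[-9,20,10],0,1]
  ]
}}

```text
clock: 12.58
tool_pos: [0.4313, 0.1278, 0.1707]
orientation: [180.0, 0.0, 171.8]
force: [-0.3, -0.2, 0.3]
opening: 0.0114
gripper_force: 0.0
```

```bash
python3 m.py g4 .52 -.0743 -.14
```

```text
[ 0.52   -0.0736 -0.1467] [0.085]
[ 0.52   -0.0743 -0.14  ] [0.041]
[ 0.5196 -0.074  -0.1385] [0.084 0.042]
pointer_tip 0.82 [ 0.5549 -0.0734  0.0495] ang from axis 0.019
bezel_grip 0.83 [ 0.5321 -0.0788  0.064 ] ang from axis -0.367
plunger_face 0.4 [ 0.4429 -0.0672  0.024 ] ang from axis 3.053
gauge_nose 0.83 [ 0.5815 -0.0851  0.024 ] ang from axis -0.177
pointer_tip 0.8 [ 0.5775 -0.0764  0.0495] ang from axis -0.04
bezel_grip 0.81 [ 0.5234 -0.077   0.064 ] ang from axis -0.662
plunger_face 0.41 [ 0.4465 -0.0603  0.024 ] ang from axis 2.956
gauge_nose 0.83 [ 0.5937 -0.076   0.024 ] ang from axis -0.027
```

View pics/g4.png

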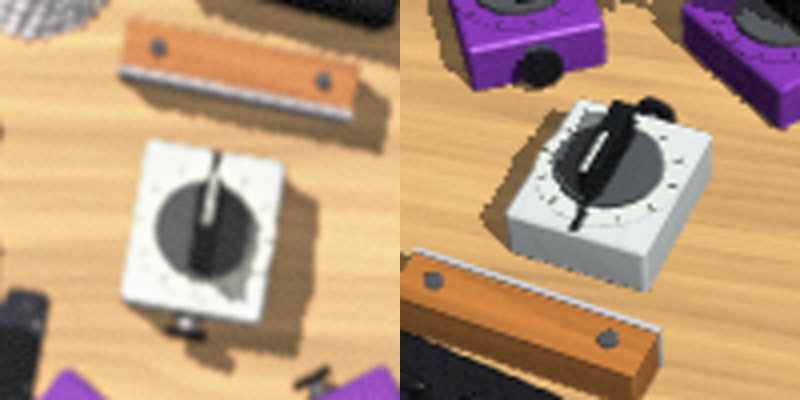

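Pointer now sits centred on the wide mark, and the plunger cap is near (0.445,−0.063). Next I go behind the plunger with jaws shut.

>>> {"api": "apply_moves", "payload": {
  "commands": [
    [[0,-4,0],0,1],
    [[-0.7,-8,0],-0.035,1],
    [[-1.4,-12,0],-0.035,1],
    [[-2,-16,0],-0.035,1],
    [[-2.2,-18.2,0],-0.035,1],
    [[-2.2,-18.2,0],-0.035,1],
    [[-2.2,-18.2,-3],-0.035,1],
    [[-2.2,-18.2,-6],-0.035,1],
    [[-2.2,-18.2,-6],-0.035,1],
    [[-2.2,-18.2,-6],-0.035,1]
  ]
}}

```text
clock: 13.92
tool_pos: [0.409, -0.0568, 0.1101]
orientation: [-179.9, -0.2, 169.6]
force: [0.1, 0.6, 0.6]
opening: 0.0002
gripper_force: 0.0
```

Run:
```python
from h import *
o=ctrl.get_obs();print({k:np.round(o[k],3) for k in('joint_pos','tool_pos','orientation','force','opening')})
p=ctrl.snapshot("scene");u,v=map(int,proj(p,[.42,-.07,.05]));c=p['img'][v-60:v+60,u-80:u+80,::-1];cv2.imwrite('pics/g5.png',cv2.resize(c,(640,480),interpolation=cv2.INTER_CUBIC))
```

```text
{'joint_pos': array([ 1.97810e+01,  3.75500e+00, -4.12840e+01,  1.40000e-02,
       -4.51740e+01, -1.20238e+02]), 'tool_pos': array([ 0.409, -0.057,  0.11 ]), 'orientation': array([-1.79884e+02, -1.78000e-01,  1.69552e+02]), 'force': array([0.138, 0.589, 0.552]), 'opening': np.float64(0.0)}
```

View pics/g5.png

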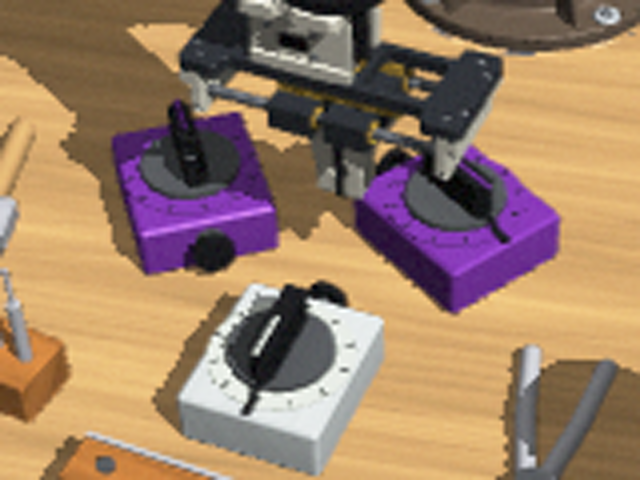

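>>> {"api": "apply_moves", "payload": {
  "commands": [
    [[1.2,-0.2,0],0,1],
    [[1.2,-0.2,-2],0,1],
    [[1.2,-0.2,-4],0,1],
    [[1.2,-0.2,-6],0,1],
    [[1.2,-0.2,-7.3],0,1],
    [[1.2,-0.2,-7.3],0,1],
    [[1.2,-0.2,-7.3],0,1],
    [[1.7,-0.3,-7.3],0,1],
    [[2.2,-0.4,-7.3],0,1],
    [[2.2,-0.4,-7.3],0,1]
  ]
}}

```text
clock: 14.8
tool_pos: [0.4341, -0.0601, 0.0388]
orientation: [179.9, 0.2, 169.6]
force: [0.2, 0.3, 0.5]
opening: 0.0005
gripper_force: 0.0
```

>>> {"api": "apply_moves", "payload": {
  "commands": [
    [[0.2,-0.04,0],0,1],
    [[0.4,-0.07,0],0,1],
    [[0.6,-0.11,0],0,1],
    [[0.8,-0.15,0],0,1],
    [[1.0,-0.18,0],0,1],
    [[1.2,-0.22,0],0,1],
    [[1.4,-0.25,0],0,1],
    [[1.6,-0.29,0],0,1],
    [[1.8,-0.33,0],0,1],
    [[2.0,-0.36,0],0,1],
    [[2.2,-0.4,0],0,1],
    [[2.4,-0.44,0],0,1],
    [[2.6,-0.47,0],0,1],
    [[2.8,-0.51,0],0,1],
    [[3.0,-0.55,0],0,1],
    [[3.2,-0.58,0],0,1],
    [[3.4,-0.62,0],0,1],
    [[3.4,-0.62,0],0,1]
  ]
}}

```text
clock: 16.3
tool_pos: [0.4647, -0.0669, 0.0374]
orientation: [-180.0, -0.1, 169.5]
force: [-5.1, 0.6, 0.5]
opening: 0.0007
gripper_force: 2.2
```

Run:
```python
from h import *
o=ctrl.get_obs();print({k:np.round(o[k],3) for k in('tool_pos','orientation','force','opening')})
p=ctrl.snapshot("scene");print(fitgauge([p],[.55,-.08,-.15]))
```

```text
{'tool_pos': array([ 0.465, -0.067,  0.037]), 'orientation': array([-1.79954e+02, -1.33000e-01,  1.69536e+02]), 'force': array([-5.122,  0.593,  0.451]), 'opening': np.float64(0.001)}
(array([ 0.54660945, -0.08878654, -0.3241223 ]), [np.float32(0.23083083)])
```

Run:
```python
from h import *
p=ctrl.snapshot("scene");u,v=map(int,proj(p,[.54,-.08,.05]));c=p['img'][v-60:v+60,u-80:u+80,::-1];cv2.imwrite('pics/g6.png',cv2.resize(c,(640,480),interpolation=cv2.INTER_CUBIC));print(u,v)
```

```text
286 242
```

View pics/g6.png

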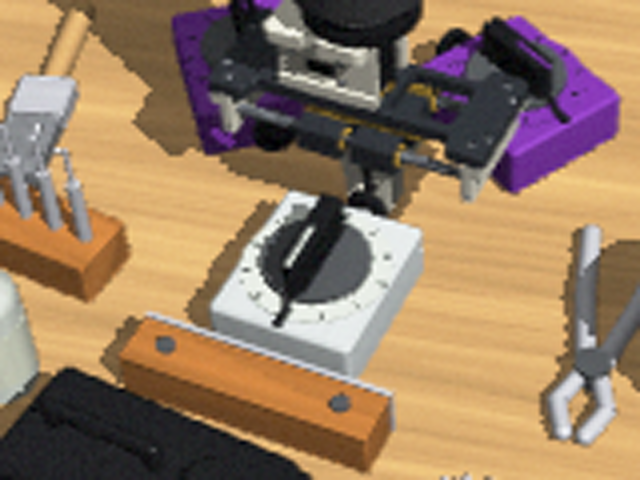

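The gauge is nearly parallel to the stop, about 10 mm short of it, and the finger is centred on the cap. I'll continue slowly and watch the force.

>>> {"api": "apply_moves", "payload": {
  "commands": [
    [[0.15,-0.03,0],0,1],
    [[0.3,-0.05,0],0,1],
    [[0.45,-0.08,0],0,1],
    [[0.6,-0.11,0],0,1],
    [[0.75,-0.14,0],0,1],
    [[0.9,-0.16,0],0,1],
    [[0.9,-0.16,0],0,1]
  ]
}}

```text
clock: 16.98
tool_pos: [0.4754, -0.0682, 0.0376]
orientation: [180.0, 0.0, 169.6]
force: [-1.5, -0.4, -0.5]
opening: 0.0005
gripper_force: 0.8
```

>>> {"api": "apply_moves", "payload": {
  "commands": [
    [[0.1,-0.02,0],0,1],
    [[0.2,-0.04,0],0,1],
    [[0.3,-0.05,0],0,1],
    [[0.3,-0.05,0],0,1]
  ]
}}

```text
clock: 17.32
tool_pos: [0.4773, -0.0687, 0.0375]
orientation: [-180.0, -0.1, 169.6]
force: [-5.6, 0.3, 1.2]
opening: 0.0003
gripper_force: 2.6
```

>>> {"api": "apply_moves", "payload": {
  "commands": [
    [[0.1,-0.02,0],0,1],
    [[0.2,-0.04,0],0,1],
    [[0.3,-0.05,0],0,1],
    [[0.3,-0.05,0],0,1]
  ]
}}

```text
clock: 17.65
tool_pos: [0.4793, -0.0693, 0.0375]
orientation: [-180.0, -0.2, 169.5]
force: [-10.0, 3.1, 7.4]
opening: 0.0005
gripper_force: 5.0
```

>>> {"api": "apply_moves", "payload": {
  "commands": [
    [[0.1,-0.02,0],0,1],
    [[0.2,-0.04,0],0,1],
    [[0.3,-0.05,0],0,1],
    [[0.3,-0.05,0],0,1]
  ]
}}

```text
clock: 17.98
tool_pos: [0.4819, -0.0698, 0.0374]
orientation: [-180.0, -0.2, 169.5]
force: [-11.6, 4.5, 8.2]
opening: 0.0002
gripper_force: 5.7
```

>>> {"api": "apply_moves", "payload": {
  "commands": [
    [[0,0,0.05],0,1],
    [[0,0,0.1],0,1],
    [[0,0,0.1],0,1]
  ]
}}

```text
clock: 18.23
tool_pos: [0.4806, -0.0699, 0.0376]
orientation: [-179.9, -0.3, 169.5]
force: [-8.8, 4.0, 2.2]
opening: 0.0002
gripper_force: 5.3
```

```bash
python3 m.py g7 .56 -.081 -.18
python3 - <<'E'
from h import *
o=ctrl.get_obs();print({k:np.round(o[k],3) for k in('tool_pos','force','moment')})
E
```

```text
[ 0.5786 -0.0687 -0.3772] [0.47]
[ 0.5445 -0.0873 -0.2515] [0.266]
[ 0.5663 -0.0785 -0.1357] [0.512 0.416]
plunger_face 0.56 [ 0.6329 -0.0904  0.024 ] ang from axis -0.176
gauge_nose 0.77 [ 0.6233 -0.0925  0.024 ] ang from axis -0.241
pointer_tip 0.59 [ 0.6084 -0.0939  0.0495] ang from axis -0.35
bezel_grip 0.89 [ 0.5623 -0.0882  0.064 ] ang from axis -1.959
plunger_face 0.35 [ 0.4879 -0.0704  0.024 ] ang from axis 3.038
gauge_nose 0.95 [ 0.626  -0.0962  0.024 ] ang from axis -0.287
{'tool_pos': array([ 0.481, -0.07 ,  0.038]), 'force': array([-10.823,   3.529,   0.676]), 'moment': array([1.55 , 3.471, 0.082])}
```

View pics/g7.png

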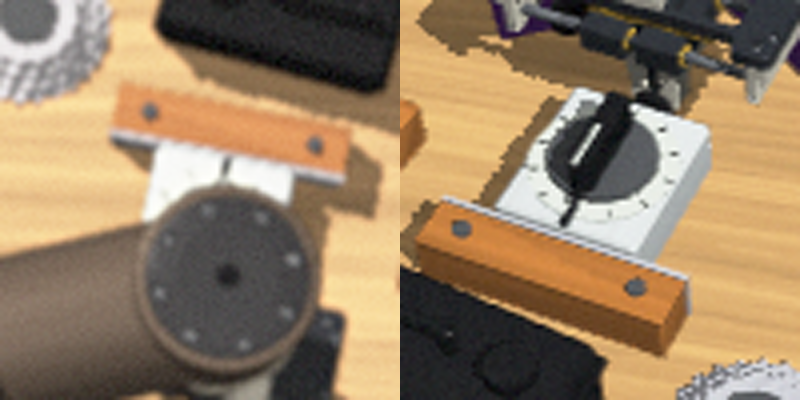

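The nose is flush on the steel face. Now pressing the plunger in gradually.

>>> {"api": "apply_moves", "payload": {
  "commands": [
    [[0.1,-0.02,0],0,1],
    [[0.2,-0.04,0],0,1],
    [[0.3,-0.05,0],0,1],
    [[0.4,-0.07,0],0,1],
    [[0.4,-0.07,0],0,1]
  ]
}}

```text
clock: 19.15
tool_pos: [0.4845, -0.0706, 0.0376]
orientation: [-179.9, -0.3, 169.5]
force: [-11.9, 5.0, 3.2]
opening: 0.0003
gripper_force: 6.3
```

>>> {"api": "apply_moves", "payload": {
  "commands": [
    [[0.1,-0.02,0],0,1],
    [[0.2,-0.04,0],0,1],
    [[0.2,-0.04,0],0,1]
  ]
}}

```text
clock: 19.4
tool_pos: [0.4854, -0.0709, 0.0375]
orientation: [-179.9, -0.5, 169.5]
force: [-15.7, 8.8, 6.6]
opening: 0.0003
gripper_force: 8.3
```

>>> {"api": "apply_moves", "payload": {
  "commands": [
    [[0.1,-0.02,0],0,1],
    [[0.2,-0.04,0],0,1],
    [[0.2,-0.04,0],0,1]
  ]
}}

```text
clock: 19.65
tool_pos: [0.4855, -0.071, 0.0375]
orientation: [-179.9, -0.6, 169.5]
force: [-22.0, 13.9, 15.5]
opening: 0.0005
gripper_force: 12.5
```

Bottomed at about 22 N. Holding, with the side load eased slightly.

>>> {"api": "apply_moves", "payload": {
  "commands": [
    [[0,0.05,0.05],0,1],
    [[0,0.1,0.1],0,1],
    [[0,0.1,0.1],0,1],
    [[0,0.1,0.1],0,1],
    [[0,0.1,0.1],0,1],
    [[0,0.1,0.1],0,1],
    [[0,0.1,0.1],0,1]
  ]
}}

```text
clock: 20.23
tool_pos: [0.4855, -0.0708, 0.0377]
orientation: [-179.8, -0.6, 169.4]
force: [-17.0, 6.3, 2.7]
opening: 0.0007
gripper_force: 8.9
```

>>> {"api": "apply_moves", "payload": {
  "commands": [
    [[0,0,0],0,1],
    [[0,0,0],0,1],
    [[0,0,0],0,1],
    [[0,0,0],0,1],
    [[0,0,0],0,1],
    [[0,0,0],0,1],
    [[0,0,0],0,1],
    [[0,0,0],0,1]
  ]
}}

```text
clock: 20.9
tool_pos: [0.4855, -0.0707, 0.0377]
orientation: [-179.8, -0.6, 169.4]
force: [-16.3, 6.0, 2.2]
opening: 0.0006
gripper_force: 8.9
```

>>> {"api": "apply_moves", "payload": {
  "commands": [
    [[-0.15,0.03,0],0,1],
    [[-0.3,0.05,0],0,1],
    [[-0.45,0.08,0],0,1],
    [[-0.6,0.11,0],0,1],
    [[-0.75,0.14,0],0,1],
    [[-0.9,0.16,0],0,1],
    [[-1.05,0.19,0],0,1],
    [[-1.2,0.22,0],0,1],
    [[-1.4,0.25,0],0,1],
    [[-1.8,0.32,0],0,1],
    [[-2.5,0.45,0],0,1],
    [[-3.5,0.63,0],0,1],
    [[-4,0.72,2],0,1],
    [[-4,0.72,5],0,1],
    [[-4,0.72,9],0,1],
    [[-4,2,13],0,1],
    [[-4,6,13],0,1],
    [[-4,10,13],0,1],
    [[-4,14,13],0,1],
    [[-4,18,13],0,1]
  ]
}}

```text
clock: 22.57
tool_pos: [0.4512, 0.1117, 0.1705]
orientation: [179.9, 0.1, 169.5]
force: [0.3, -0.4, 0.2]
opening: 0.0008
gripper_force: 0.0
```

>>> {"api": "apply_moves", "payload": {
  "commands": [
    [[0,4,0],0,1],
    [[0,4,0],0,1],
    [[0,4,0],0,1]
  ]
}}

```text
clock: 22.82
tool_pos: [0.4514, 0.1519, 0.1697]
orientation: [180.0, 0.0, 169.8]
force: [-0.5, -0.4, -0.4]
opening: 0.0005
gripper_force: 0.0
```

```bash
python3 m.py g8 .557 -.081 -.18
```

```text
[ 0.565  -0.0843 -0.1525] [0.411]
[ 0.5565 -0.0911 -0.4529] [0.25]
[ 0.5618 -0.0848 -0.1715] [0.421 0.303]
pointer_tip 0.92 [ 0.6054 -0.0872  0.0495] ang from axis -0.055
bezel_grip 0.76 [ 0.5734 -0.0913  0.064 ] ang from axis -0.51
plunger_face 0.72 [ 0.5497 -0.0714  0.024 ] ang from axis 2.302
gauge_nose 0.79 [ 0.6206 -0.09    0.024 ] ang from axis -0.088
pointer_tip 0.8 [ 0.6002 -0.0962  0.0495] ang from axis -0.288
bezel_grip 0.74 [ 0.5638 -0.087   0.064 ] ang from axis -0.832
plunger_face 0.55 [ 0.4839 -0.0729  0.024 ] ang from axis 2.99
gauge_nose 0.66 [ 0.629  -0.0903  0.024 ] ang from axis -0.082
```

View pics/g8.png

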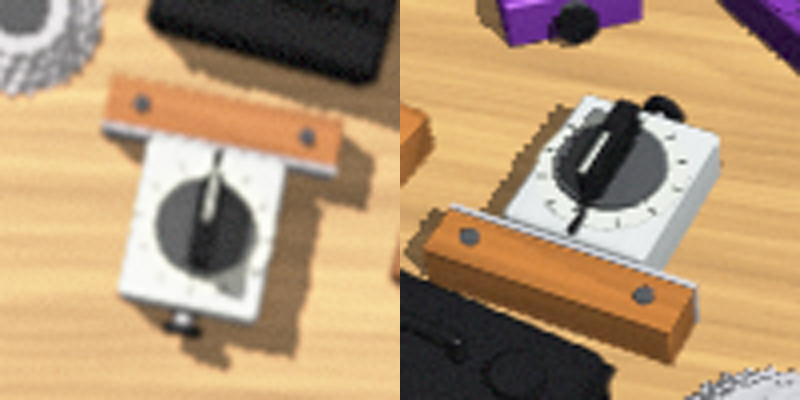

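The gauge's nose sits flush along the stop's steel edge, at top crop (150–285, 140–165). The pointer is over the wide mark at (217,155) and the plunger is out at (182,325). Neighbouring things are in place, so I'm handing in.

```bash
python3 -c "
from plant import ctrl
print(ctrl.close_job())"
```

```text
the job is handed in; nothing more can be done
None
```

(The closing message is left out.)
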